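# Feed one bracket and set its screw hole under the driver bit

### The arm

A 6-joint arm with a two-finger parallel gripper is mounted at the origin on the work surface. World frame = base frame: x ahead of the robot, y to its left, z up, the work surface at z = 0. Lengths are in m, angles in degrees, forces in N, time in s.
With the tool pointing down it reaches from about 0.4 to 0.825 m from the base axis. Payload 7 kg.
Tool frame: the origin (TCP) lies midway between the tips of the shut fingers; the grasp point (between the pads) lies 19 mm behind it (r.grip_depth is the distance from the TCP to the grasp point, in m); z points along the fingers, y is the line along which they close (so a half turn about z gives the same grasp; the last joint's range is limited). The gripper opens to 88 mm and grips with 3 to 60 N. Pads are 19 mm wide; open, the fingers measure 130 mm over their backs; the gripper's body (78 mm by 193 mm) begins 47 mm behind the grasp point.
Start: joints at [85.892, 20.546, 0.682, 0, -70.136, -16.507], TCP at [0.238, 0.632, 0.227] pointing down, gripper open.
Joint ranges: [-176.03, 176.03], [-82.01, 121.73], [-58.28, 71.71], [-173.87, 95.51], [-174.79, -0.11], [-173.66, 173.66]. Speed limits (degrees/s): [136.94, 136.94, 172.46, 180, 180, 180].

### API

Orientations are given as [roll, pitch, yaw] about the fixed x, y, z axes, in that order (R = Rz(yaw) Ry(pitch) Rx(roll)).
In Python, from plant import r, capture, close_job, search_frame, outline_of gives the robot as it stands.
- The arm moves only by the shell command python3 -m creep 'ROWS' [FORCE]. ROWS is JSON, a list of rows, each a list of 7 numbers: the finger opening in mm, from 0 to 87.6, then the shift along the world's x, y, z in units of 25 mm (1.0 is 25 mm), then the turn, a rotation vector about the world's x, y, z in degrees. In form: [[hand, x, y, z, ax, ay, az], ...]. A call has 1 to 8 rows; each row shifts and turns the commanded pose from where the row before left it; what a row does not reach is not made up. A row lasts 1/12 s, in which the tool goes at most 41.7 mm and 7.16 degrees, less where a joint would pass 70% of its speed; a pose out of reach is approached as far as the arm can. A call is refused whole if a number of a shift passes 1 or a number of a turn 7.16, either way. A call with a gripper value outside its range is refused whole. The fingers move at their own pace and stop on an object; FORCE is the grip in N (left out, the last holds). Time passes only in rows, so rows that do not move let the fingers close. It gives the time, the measured TCP pose, the force, the opening and the grip force at its end, in the units of the state.
- r.get_state(): the state, without advancing time (a new reading comes with each control period).
- capture(name): name is "scene" or "top" or "wrist"; returns a dict with "frame" (420x560x3 uint8, red, green, blue), "K" (3x3 intrinsics, pixels), "origin" and "rotation" of the camera in the world. Camera axes: x right, y down, z forward; pixel columns grow to the right and rows downward; lengths in m; the calibration is good to about 2 mm. A picture is of the moment at which its call begins. There is no depth.
- close_job(): hands the job in; it is judged then, once.
Trained networks look in a picture, given as the dict that the camera call returned (one of the last four; its "shot" number tells which), for a name from the list of things; names that differ only in an ending like _2 or _b are one class to them, and where a whole thing is asked for, a point or a joint stands for the part that bears it (a point fixed in the world has none). Each returns a list of dicts, best first, with "conf" (0 to 1); they miss things now and then, are a little off and sometimes report something else, mostly with a low value. They report only what shows in the picture. A call takes as long as a camera call. They do not tell look-alikes from the thing itself.
- search_frame(picture, target): "bbox" ([left, top, right, bottom] in pixels, round what is visible of it).
- outline_of(picture, target): "region" (420x560 bool, what is visible of it) and "bbox" ([left, top, right, bottom] in pixels, round what is visible of it).
The state is a dict: "time_s": time; "joints": joint angles; "qd": joint speeds; "joint_torque": joint torques, N m; "tcp_pos": TCP position; "eef_rot": TCP orientation; "contact_force": force on the tool from outside, world axes, zero at the start; "moment": the same for the moment, N m; "gripper_width": finger opening in m; "gripper_force": force on a finger pad.
Only numpy, scipy, OpenCV 4.12 (cv2) and the standard library are available. Lean on these libraries where they do the work, as an engineer would, in place of code of your own. Each camera call takes 0.05 s, during which the arm holds its last target. There are 200 camera calls.

### The job

Feed one bracket from the magazine feeder: pull its sprung slide by the upright tab right out to its stop and hold it there a moment so that the lowest bracket drops, then ease the slide back home without letting it snap, which pushes that bracket out onto the feeder's front ledge. Then take this bracket to the screwdriving stand and leave it lying flat on the stand's rail and straight along it, with its screw hole centred straight below the driver bit and the rest of it towards the rail's open end. The other two brackets stay in the magazine, the slide stays home, and the other things on the bench are left where they are.

Things in the scene. Friction and masses are not known exactly. Their poses are not given: they have to be found in the camera images.
- feeder: Fixed magazine feeder, all black; origin on the table under the magazine's centre. +x is the feed direction: slide tab on the -x side, front ledge on the +x side. Walls 81 mm (x) by 51 mm (y), top at height 66 mm, open above, holding three stacked brackets lengthwise along x on a floor 20 mm high. Base plate behind: 60 mm wide, 8 mm high, to x = -190 mm.
- ledge (a point): Middle of the top of the feeder's front ledge, 78 mm from the feeder's origin, height 20 mm. The ledge is 24 mm wide, from 41 to 115 mm: a fed bracket lies here, hole end next to the magazine, overhanging the ledge 8 mm at each side, so it can be gripped across its 40 mm width.
- slide (a joint): The feeder's sprung slide, in m: 0 = home (pushed fully in), grows as it is pulled along the feeder's -x; the stop is at 0.084. The spring pulls it home with 4 N at home to 8 N at the stop. The lowest bracket drops only in the last 5 mm of travel.
- tab (a point): Centre of the top edge of the slide's upright black tab (12 mm thick along the feeder's x, 30 mm wide along its y; it stands from height 20 to 70 mm). At home it is 95 mm behind the feeder's origin, 48 mm clear of the magazine wall.
- bracket_1: The lowest of the three loose aluminium brackets in the magazine, the one to be fed: flat bar 70 mm (x) by 40 mm (y) by 10 mm, 50 to 100 g; origin at the centre of its underside. It has one screw hole, near its -x end.
- hole (a point): Centre of the dark 9 mm screw hole in the top face of bracket_1, on its centre line 10 mm from its -x end (25 mm from its centre).
- bracket_2: The middle bracket of the stack, same shape; stays in the magazine.
- bracket_3: The top bracket of the stack, same shape; stays in the magazine.
- stand: Fixed screwdriving stand, a right-angle driver clamped over a black rail; origin on the table straight below the bit. Over the rail hang the bit (5 mm thick), a 14 mm chuck and the round angle head (22 mm thick, all centred on the bit, height 60 to 78 mm). On the +x side: driver body (30 mm thick, top at 90 mm) and clamp column (52 mm wide, x 55 to 85 mm, top at 95 mm).
- rail_end (a point): Middle of the rail's open end, on its top, height 20 mm, 95 mm from the bit along the stand's -x. The rail is 24 mm wide and runs along the stand's x from here to x = +25 mm; a bracket on it overhangs 8 mm at each side.
- bit_tip (a point): Tip of the driver bit, at height 36 mm: 16 mm above the rail, 6 mm above the top of a bracket lying on it.
- bottle: White closed bottle, 52 mm thick, 130 mm tall; bystander; origin at its underside.
- tape_roll: Yellow ring 76 mm across, 18 mm high; bystander.
- screwdriver: Black-handled screwdriver 140 mm long lying on the table; bystander.
- tweezers: Steel tweezers 120 mm long lying on the table; bystander.
Things that resemble listed ones, but are neither listed nor needed, are in the scene too. Leave any blue, orange or red look-alike of the bracket_3 alone.

How it is judged (in metres and radians):
On the way, in this order (a step that is already met when the one before it is completed fails the run):
1. the slide is pulled out to its stop and held there a moment (value of joint slide above 0.0805 m), for 0.2 s.
2. the slide is home again and the lowest bracket lies out on the front ledge (x of bracket_1 in the frame of feeder above 0.07 m and value of joint slide below 0.005 m), for 0.2 s.
At the end, for the whole second after the job is handed in: The fed bracket rests flat on the stand's rail, along it within 8 degrees with the rest of it towards the rail's open end, its screw hole within 3.5 mm (seen from above) of the bit tip; the slide is home within 5 mm; the other two brackets are still in the magazine (horizontal distance between hole and bit_tip below 0.0035 m and angle between bracket_1's own z axis and vertical below 0.06 rad and z of bracket_1 in the frame of stand between 0.017 and 0.023 m and x of bracket_1 in the frame of stand below 0 m and angle between the x axis of bracket_1 and the x axis of stand, either way round below 0.14 rad and linear speed of bracket_1 below 0.01 m/s and value of joint slide below 0.005 m and horizontal distance between each of bracket_2, bracket_3 and feeder below 0.012 m); the robot touches nothing.
It fails at once if the slide snaps back (faster than 0.4 m/s) (velocity of joint slide below -0.4 m/s).
It fails at once if a bystander is disturbed (moved more than 25 mm) (distance of any of bottle, tape_roll, screwdriver, tweezers from where it was at the start of the episode above 0.025 m).
It fails at once if the bottle is tipped (angle between bottle's own z axis and vertical above 0.4 rad).
It also fails if it takes over 62 s, if anything falls off the work surface, if the arm or the gripper's body presses on something with over 40 N, if the wrist force passes 120 N, or if a joint passes its speed limit or range.

## Working session

There is one attempt and no reset: what is moved stays moved. The work goes in short steps, Python scripts to look and compute and a shell command to move; the robot and the scene stay as the last step left them, time stands still between calls to the robot, and variables do not carry over. Pictures are saved under pics/ and viewed, at most 10 in all, crops included, and the job is handed in when it is done.

```bash
mkdir -p pics; ls; cat > h.py <<'E'
import numpy as np, cv2
from plant import r, capture, close_job, search_frame, outline_of
def save(c,n): cv2.imwrite(f'pics/{n}.png',c['frame'][:,:,::-1])
def ray(c,p):
    d=np.linalg.inv(c['K'])@np.array([p[0],p[1],1.0]); return np.array(c['rotation'])@d
def atz(c,p,z):
    d=ray(c,p); o=np.array(c['origin']); return o+d*(z-o[2])/d[2]
def proj(c,P):
    q=np.array(c['rotation']).T@(np.array(P,float)-c['origin']); q=c['K']@q; return q[:2]/q[2]
def tri(cs,ps):
    A=np.zeros((3,3));b=np.zeros(3)
    for c,p in zip(cs,ps):
        d=ray(c,p);d/=np.linalg.norm(d);M=np.eye(3)-np.outer(d,d);A+=M;b+=M@np.array(c['origin'])
    return np.linalg.solve(A,b)
E
python3 - <<'E'
from h import *
np.set_printoptions(precision=3,suppress=True)
for n in ['top','scene']:
    c=capture(n); save(c,n+'0'); print(n,c['origin'],c['rotation'],c['K'])
    for t in ['feeder','tab','bracket_1','hole','stand','rail_end','bit_tip','bottle','tape_roll','screwdriver','tweezers']:
        try:print(t,[(np.round(d['bbox']),round(d['conf'],2)) for d in search_frame(c,t)[:4]])
        except Exception as e: print(t,e)
print(r.get_state())
E
```

```text
pics
top [ 0.396 -0.075  0.983] [-170.088    1.129  -88.53 ] [[408.935   0.    283.429]
 [  0.    408.935 211.834]
 [  0.      0.      1.   ]]
feeder [(array([222., 186., 352., 224.]), 0.76), (array([ 99., 113., 136., 231.]), 0.67)]
tab [(array([288., 197., 321., 212.]), 0.78), (array([226., 190., 353., 222.]), 0.51)]
bracket_1 [(array([217., 240., 239., 270.]), 0.96), (array([268., 242., 292., 271.]), 0.95), (array([249., 141., 270., 172.]), 0.77), (array([258., 192., 287., 210.]), 0.67)]
hole []
stand [(array([ 95., 116., 141., 233.]), 0.8)]
rail_end [(array([ 94., 116., 138., 230.]), 0.58), (array([228., 190., 354., 224.]), 0.35)]
bit_tip [(array([ 96., 115., 141., 228.]), 0.64)]
bottle [(array([435., 212., 473., 239.]), 0.8)]
tape_roll [(array([424., 161., 458., 196.]), 0.89)]
screwdriver [(array([182., 241., 196., 295.]), 0.88)]
tweezers [(array([126., 236., 136., 281.]), 0.62)]
scene [ 0.891 -0.426  0.814] [-146.132    0.913   41.805] [[403.9     0.    283.614]
 [  0.    403.9   209.637]
 [  0.      0.      1.   ]]
feeder []
tab [(array([271., 223., 298., 250.]), 0.65)]
bracket
[... 426 characters left out ...]
, 315., 166., 356.]), 0.98), (array([288., 127., 327., 158.]), 0.47)]
tape_roll [(array([177., 361., 218., 406.]), 0.79)]
screwdriver [(array([287., 129., 330., 158.]), 0.81)]
tweezers [(array([329., 108., 359., 129.]), 0.46)]
{'time_s': 1.2, 'joints': array([ 85.893,  20.546,   0.682,   0.   , -70.136, -16.507]), 'qd': array([ 0.026, -0.007,  0.094, -0.045,  0.079, -0.006]), 'joint_torque': array([  0.003, -58.239,  29.329,   7.003,   0.012,  -0.   ]), 'tcp_pos': array([0.238, 0.632, 0.227]), 'eef_rot': array([-180.   ,   -0.   ,  -20.614]), 'contact_force': array([ 0.936,  0.163, -1.016]), 'moment': array([-0.004, -0.016,  0.025]), 'gripper_force': 0.0, 'gripper_width': 0.0875199941658257}
```

```bash
cat > /tmp/p.py <<'E'
s=open('h.py').read()
s=s.replace("np.array(c['rotation'])","rot(c)").replace("def save","from scipy.spatial.transform import Rotation as Ro\ndef rot(c): return Ro.from_euler('xyz',c['rotation'],degrees=True).as_matrix()\ndef save")
open('h.py','w').write(s)
E
python3 /tmp/p.py
python3 - <<'E'
import cv2
a=cv2.imread('pics/top0.png'); cv2.imwrite('pics/top0c.png',cv2.resize(a[90:310,80:373],None,fx=2.7,fy=2.7,interpolation=cv2.INTER_CUBIC))
b=cv2.imread('pics/scene0.png'); cv2.imwrite('pics/scene0c.png',cv2.resize(b[100:300,220:480],None,fx=3,fy=3,interpolation=cv2.INTER_CUBIC))
E
```

```text
(no output)
```

View pics/top0c.png

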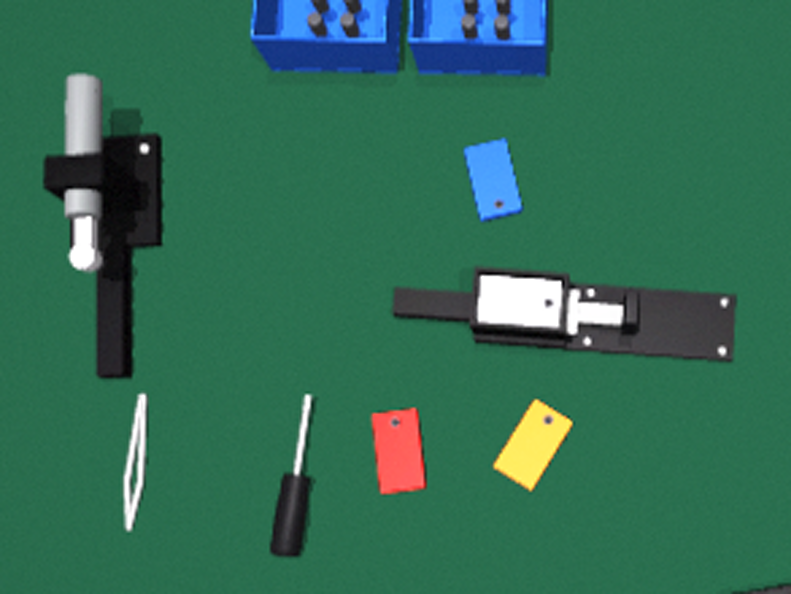

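View pics/scene0c.png

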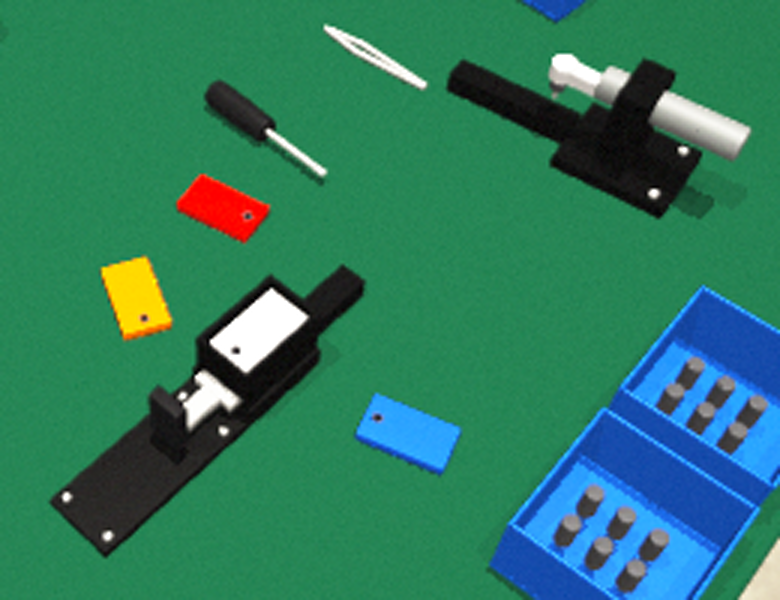

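```bash
cat > m.py <<'E'
from h import *
np.set_printoptions(precision=4,suppress=True)
import pickle
T=dict(K=np.array([[408.935,0,283.429],[0,408.935,211.834],[0,0,1]]),origin=np.array([.396,-.075,.983]),rotation=[-170.088,1.129,-88.53])
S=dict(K=np.array([[403.9,0,283.614],[0,403.9,209.637],[0,0,1]]),origin=np.array([.891,-.426,.814]),rotation=[-146.132,.913,41.805])
t=lambda u,v:(80+u/2.7-.3,90+v/2.7-.3); s=lambda u,v:(220+u/3-.3,100+v/3-.3)
E
python3 - <<'E'
from m import *
P={'backR':(t(735,296),s(105,552),.008),'backL':(t(733,358),s(52,500),.008),
'ledgeR':(t(393,288),s(363,284),.02),'ledgeL':(t(393,315),s(345,267),.02),
'tabR':(t(637,291),s(187,410),.07),'tabL':(t(637,331),s(150,390),.07),
'railA':(t(97,376),s(450,66),.02),'railB':(t(131,376),s(463,60),.02),'head':(t(84,256),s(563,58),.078),
'brkA':(t(478,276),s(309,318),.05),'brkB':(t(563,277),s(247,373),.05),'brkC':(t(562,326),s(211,343),.05),'brkD':(t(478,325),s(272,290),.05)}
for k,(a,b,z) in P.items():
    print(k,'tri',tri([T,S],[a,b]),'top',atz(T,a,z)[:2],'scene',atz(S,b,z)[:2])
E
```

```text
backR tri [ 0.601  -0.2157  0.0084] top [ 0.6003 -0.2168] scene [ 0.6016 -0.2146]
backL tri [ 0.5444 -0.2131  0.0113] top [ 0.544  -0.2148] scene [ 0.5439 -0.2109]
ledgeR tri [0.5993 0.0902 0.0157] top [0.5985 0.0897] scene [0.6007 0.0872]
ledgeL tri [0.5764 0.0911 0.0164] top [0.574  0.0884] scene [0.5792 0.0912]
tabR tri [ 0.5918 -0.1212  0.0756] top [ 0.5899 -0.1254] scene [ 0.5923 -0.1148]
tabL tri [ 0.5584 -0.1227  0.0684] top [ 0.5556 -0.1258] scene [ 0.5614 -0.12  ]
railA tri [0.5105 0.3462 0.0161] top [0.5133 0.3488] scene [0.5103 0.3372]
railB tri [0.5193 0.3192 0.041 ] top [0.514  0.3184] scene [0.5148 0.3515]
head tri [0.6077 0.342  0.0861] top [0.6084 0.3443] scene [0.6053 0.3524]
brkA tri [0.6029 0.0107 0.0575] top [0.6044 0.0112] scene [0.6002 0.0152]
brkB tri [ 0.6021 -0.062   0.0657] top [ 0.6051 -0.0624] scene [ 0.5966 -0.0536]
brkC tri [ 0.5622 -0.06    0.0619] top [ 0.562  -0.0626] scene [ 0.559  -0.0512]
brkD tri [0.5625 0.0116 0.0546] top [0.5613 0.0096] scene [0.5621 0.0169]
```

```bash
python3 -m creep '[[87,0.7,-1,0,0,0,1.5],[87,0.7,-1,0,0,0,1.5],[87,0.7,-1,0,0,0,1.5],[87,0.7,-1,0,0,0,1.5],[87,0.7,-1,0,0,0,1.5],[87,0.7,-1,0,0,0,1.5],[87,0.7,-1,0,0,0,1.5],[87,0.7,-1,0,0,0,1.5]]'
python3 -m creep '[[87,0.7,-1,0,0,0,1.5],[87,0.7,-1,0,0,0,1.5],[87,0.7,-1,0,0,0,1.5],[87,0.7,-1,0,0,0,1.3],[87,0,0,0,0,0,0],[87,0,0,0,0,0,0]]'
python3 - <<'E'
from h import *
import pickle
c=capture('wrist'); save(c,'w1'); pickle.dump(c,open('w1.pkl','wb')); print(c['origin'],c['rotation'],c['K'][0],c['K'][1])
for t in ['stand','rail_end','bit_tip']: print(t,[(np.round(d['bbox']),round(d['conf'],2)) for d in search_frame(c,t)[:3]])
E
```

```text
time_s: 1.87
tcp_pos: [0.3783, 0.4305, 0.2268]
eef_rot: [-180.0, -0.0, -8.5]
contact_force: [-0.1, 0.7, -0.4]
gripper_width: 0.0868
gripper_force: 0.0
time_s: 2.37
tcp_pos: [0.4484, 0.3305, 0.2268]
eef_rot: [-180.0, -0.0, -3.0]
contact_force: [0.0, -1.2, -0.3]
gripper_width: 0.0871
gripper_force: 0.0
[0.52152561 0.32575016 0.38507891] [ 1.64422854e+02  2.79392256e-02 -9.30281922e+01] [322.00723791   0.         278.42704268] [  0.         322.00723791 211.76081591]
stand [(array([212.,   2., 291., 128.]), 0.56)]
rail_end [(array([211.,   0., 292., 130.]), 0.93)]
bit_tip [(array([210.,   0., 287., 130.]), 0.66)]
```

View pics/w1.png

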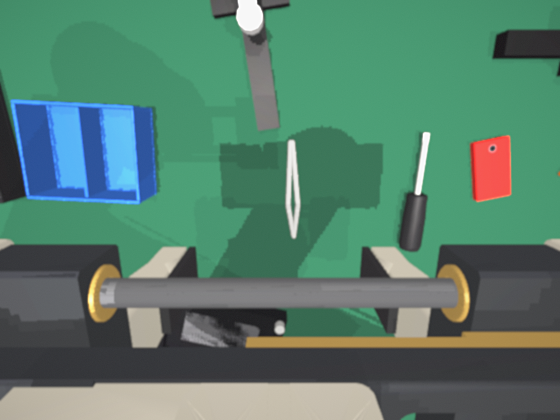

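```bash
python3 -m creep '[[87,1,0,0,0,0,0],[87,1,0,0,0,0,0],[87,1,0,0,0,0,0],[87,0,0,0,0,0,0],[87,0,0,0,0,0,0]]'
python3 - <<'E'
from h import *
import pickle
c=capture('wrist'); save(c,'w2'); pickle.dump(c,open('w2.pkl','wb')); print(c['origin'],c['rotation'])
cv2.imwrite('pics/w2c.png',cv2.resize(c['frame'][:230,160:360,::-1],None,fx=2.6,fy=2.6,interpolation=cv2.INTER_CUBIC))
E
```

```text
time_s: 2.98
tcp_pos: [0.5229, 0.3323, 0.2256]
eef_rot: [179.9, 0.1, -2.8]
contact_force: [0.4, 0.3, -0.2]
gripper_width: 0.0871
gripper_force: 0.0
[0.59616357 0.32799121 0.38378289] [ 1.64356745e+02 -5.12969632e-02 -9.28863566e+01]
```

View pics/w2c.png

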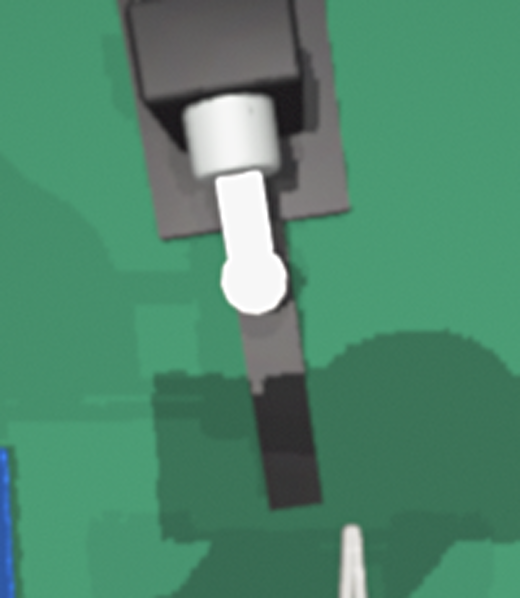

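```bash
python3 - <<'E'
from m import *
c=pickle.load(open('w2.pkl','rb')); w=lambda u,v:(160+u/2.6-.3,v/2.6-.3)
for n,p,z in [('endL',w(269,508),.02),('endR',w(322,503),.02),('edgeL',w(244,330),.02),('edgeR',w(297,312),.02),('head78',w(254,282),.078),('head69',w(254,282),.069),('baseL',w(163,240),.008),('baseR',w(349,211),.008)]:
    print(n,atz(c,p,z))
print('head tri',tri([c,T],[w(254,282),t(84,256)]),tri([c,S],[w(254,282),s(563,64)]))
c1=pickle.load(open('w1.pkl','rb'))
print('end w1',atz(c1,(256.5,130),.02),atz(c1,(278,127.5),.02), atz(c1,(249.5,17),.075))
print('tri', tri([c1,c],[(256.5,130),w(269,508)]),tri([c1,c],[(278,127.5),w(322,503)]))
E
```

```text
endL [0.5153 0.3494 0.02  ]
endR [0.5164 0.3258 0.02  ]
edgeL [0.5922 0.3551 0.02  ]
edgeR [0.5984 0.3324 0.02  ]
head78 [0.6088 0.3461 0.078 ]
head69 [0.6092 0.3467 0.069 ]
baseL [0.6305 0.3875 0.008 ]
baseR [0.6379 0.3087 0.008 ]
head tri [0.6092 0.3463 0.0741] [0.609  0.3462 0.0779]
end w1 [0.5143 0.3504 0.02  ] [0.5157 0.3267 0.02  ] [0.6092 0.346  0.075 ]
tri [0.5143 0.3502 0.0155] [0.5157 0.3262 0.0171]
```

```bash
python3 -m creep '[[87,0.1,-1,0,0,0,0],[87,0.1,-1,0,0,0,0],[87,0.1,-1,0,0,0,0],[87,0.1,-1,0,0,0,0],[87,0.1,-1,0,0,0,0],[87,0.1,-1,0,0,0,0],[80,0.1,-1,0,0,0,0],[70,0.1,-1,0,0,0,0]]'
python3 -m creep '[[60,0.15,-1,0,0,0,0],[50,0.15,-1,0,0,0,0],[42,0.15,-1,0,0,0,0],[42,0.15,-1,0,0,0,0],[42,0.15,-1,0,0,0,0],[42,0.15,-1,0,0,0,0],[42,0.15,-1,0,0,0,0],[42,0.15,-1,0,0,0,0]]'
python3 -m creep '[[42,0.1,-1,0,0,0,0],[42,0.1,-1,0,0,0,0],[42,0,0,0,0,0,0],[42,0,0,0,0,0,0]]'
python3 - <<'E'
from h import *
import pickle
c=capture('wrist'); save(c,'w3'); pickle.dump(c,open('w3.pkl','wb')); print(c['origin'],c['rotation'])
E
```

```text
time_s: 3.7
tcp_pos: [0.5417, 0.1314, 0.227]
eef_rot: [-180.0, -0.0, -2.7]
contact_force: [1.1, -0.5, 0.3]
gripper_width: 0.0787
gripper_force: 0.0
time_s: 4.37
tcp_pos: [0.5721, -0.0683, 0.2271]
eef_rot: [-180.0, -0.0, -2.7]
contact_force: [1.1, -0.2, -0.4]
gripper_width: 0.0424
gripper_force: 0.0
time_s: 4.7
tcp_pos: [0.5772, -0.1184, 0.2266]
eef_rot: [-180.0, -0.0, -2.9]
contact_force: [0.7, -0.6, -1.0]
gripper_width: 0.0418
gripper_force: 0.0
[ 0.65025975 -0.1229851   0.38492436] [ 1.64411181e+02  1.95062533e-02 -9.29299430e+01]
```

View pics/w3.png

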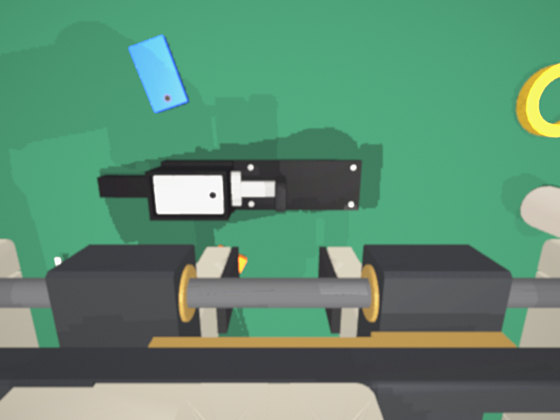

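```bash
python3 - <<'E'
from m import *
c=pickle.load(open('w3.pkl','rb'))
for n,p,z in [('ledge end',(99,186.5),.02),('base end t',(361.5,160.5),.008),('base end b',(361,209),.008),('rodend',(275.5,189),.025),('brk tl',(154,174),.05),('brk br',(225,214),.05),('brk bl',(155,214),.05),('brk tr',(225,174),.05)]: print(n,atz(c,p,z))
for fx,fy in[(.5824,-.0254)]:
  a=np.deg2rad(87.2);R=np.array([[np.cos(a),-np.sin(a)],[np.sin(a),np.cos(a)]])
  for q in [(-95-6,15),(-89,15),(-89,-15),(-101,-15)]:
    print(proj(c,[*(R@np.array(q)/1000+[fx,fy]),.07]))
f=c['frame'][:,:,:].astype(int).sum(2)
print(f[190,268:300]); print(f[180,268:300]); print(f[205,268:300]);print(f[165:220,283])
E
```

```text
ledge end [0.5893 0.0872 0.02  ]
base end t [ 0.6021 -0.2172  0.008 ]
base end b [ 0.5436 -0.2176  0.008 ]
rodend [ 0.577  -0.1158  0.025 ]
brk tl [0.6045 0.0098 0.05  ]
brk br [ 0.5574 -0.0602  0.05  ]
brk bl [0.5612 0.0154 0.05  ]
brk tr [ 0.6007 -0.0644  0.05  ]
[285.4729 211.4462]
[273.6513 211.4709]
[273.4618 182.2774]
[285.5824 182.2509]
[684 684 685 687 688 672 529 319 190 193 206 213 220 226 231 235 230 204
 176 177 182 186 185 188 184 183 185 186 186 185 189 185]
[300 298 302 301 302 300 269 194 133 136 130 136 135 138 137 135 137 142
 163 182 188 185 192 184 193 191 189 190 188 186 188 193]
[152 157 152 153 154 155 147 168 190 208 209 214 215 220 223 227 221 197
 166 159 162 158 161 161 161 164 163 168 168 165 167 165]
[195 192 198 189 190 193 193 187 190 183 166 144 137 137 136 135 140 140
 159 176 185 187 195 203 225 235 237 234 232 234 227 234 229 230 228 231
 227 225 229 228 227 227 216 214 202 202 216 246 289 333 360 365 362 362
 365]
```

```bash
python3 -m creep '[[42,0.02,-0.08,-1,0,0,0],[42,0,0,-1,0,0,0],[42,0,0,-1,0,0,0],[42,0,0,-1,0,0,0],[42,0,0,-1,0,0,0],[42,0,0,-0.9,0,0,0],[42,0,0,-0.7,0,0,0],[42,0,0,-0.5,0,0,0]]'
python3 -m creep '[[42,0,0,-0.35,0,0,0],[42,0,0,0,0,0,0],[20,0,0,0,0,0,0],[4,0,0,0,0,0,0],[4,0,0,0,0,0,0],[4,0,0,0,0,0,0],[4,0,0,0,0,0,0]]' 40
```

```text
time_s: 5.42
tcp_pos: [0.5772, -0.1186, 0.0474]
eef_rot: [-180.0, 0.1, -2.7]
contact_force: [1.5, 0.8, 0.6]
gripper_width: 0.0423
gripper_force: 0.0
time_s: 6.0
tcp_pos: [0.5786, -0.1202, 0.0411]
eef_rot: [-180.0, -0.1, -2.8]
contact_force: [0.4, 0.3, 0.5]
gripper_width: 0.0143
gripper_force: 0.0
```

```bash
python3 -m creep '[[4,0,0,0,0,0,0],[4,0,0,0,0,0,0],[4,-0.01,-0.1,0,0,0,0],[4,-0.01,-0.2,0,0,0,0],[4,-0.02,-0.4,0,0,0,0],[4,-0.02,-0.4,0,0,0,0],[4,-0.02,-0.4,0,0,0,0]]' 40
python3 -m creep '[[4,-0.02,-0.4,0,0,0,0],[4,-0.02,-0.4,0,0,0,0],[4,-0.02,-0.4,0,0,0,0],[4,-0.02,-0.3,0,0,0,0],[4,-0.01,-0.15,0,0,0,0],[4,0,-0.1,0,0,0,0],[4,0,-0.1,0,0,0,0],[4,0,0,0,0,0,0]]'
```

```text
time_s: 6.58
tcp_pos: [0.5766, -0.1572, 0.0409]
eef_rot: [-179.9, -0.1, -2.8]
contact_force: [-0.5, 8.7, 5.6]
gripper_width: 0.0117
gripper_force: 40.0
time_s: 7.25
tcp_pos: [0.5742, -0.2035, 0.0409]
eef_rot: [-179.9, -0.0, -2.8]
contact_force: [-1.9, 6.7, 7.7]
gripper_width: 0.0116
gripper_force: 40.0
```

```bash
python3 -m creep '[[4,0,-0.04,0,0,0,0],[4,0,-0.04,0,0,0,0],[4,0,0,0,0,0,0]]'
python3 -m creep '[[4,0,-0.04,0,0,0,0],[4,0,0,0,0,0,0],[4,0,0,0,0,0,0],[4,0,0,0,0,0,0]]'
```

```text
time_s: 7.5
tcp_pos: [0.5742, -0.2044, 0.0408]
eef_rot: [-179.9, -0.0, -2.8]
contact_force: [-2.4, 12.2, 8.8]
gripper_width: 0.0116
gripper_force: 40.0
time_s: 7.83
tcp_pos: [0.5741, -0.2045, 0.0407]
eef_rot: [-179.8, -0.0, -2.8]
contact_force: [-2.2, 16.6, 9.3]
gripper_width: 0.0116
gripper_force: 40.0
```

```bash
python3 -m creep '[[4,0.01,0.2,0,0,0,0],[4,0.02,0.3,0,0,0,0],[4,0.02,0.4,0,0,0,0],[4,0.02,0.4,0,0,0,0],[4,0.02,0.4,0,0,0,0],[4,0.02,0.4,0,0,0,0],[4,0.02,0.4,0,0,0,0],[4,0.02,0.3,0,0,0,0]]'
python3 -m creep '[[4,0.01,0.3,0,0,0,0],[4,0.01,0.2,0,0,0,0],[4,0,0.1,0,0,0,0],[4,0,0.07,0,0,0,0],[4,0,0.04,0,0,0,0],[4,0,0,0,0,0,0],[4,0,0,0,0,0,0]]'
```

```text
time_s: 8.5
tcp_pos: [0.5777, -0.1364, 0.0409]
eef_rot: [-180.0, -0.0, -2.8]
contact_force: [-3.0, 2.5, 6.7]
gripper_width: 0.0116
gripper_force: 40.0
time_s: 9.08
tcp_pos: [0.5785, -0.1202, 0.0409]
eef_rot: [179.9, -0.0, -2.8]
contact_force: [-0.1, -5.7, 6.1]
gripper_width: 0.012
gripper_force: 40.0
```

```bash
python3 -m creep '[[30,0,0,0,0,0,0],[42,0,0,0,0,0,0],[42,0,0,0,0,0,0],[42,0,0,0.5,0,0,0],[42,0,0,1,0,0,0],[42,0,0,1,0,0,0],[42,0,0,1,0,0,0],[42,0,0.2,1,0,0,-7.1]]' 40
python3 -m creep '[[50,0.03,0.6,1,0,0,-7.1],[60,0.03,0.6,0.7,0,0,-7.1],[64,0.03,0.6,0,0,0,-7.1],[64,0.03,0.6,0,0,0,-7.1],[64,0.03,0.6,0,0,0,-7.1],[64,0.03,0.6,0,0,0,-7.1],[64,0.03,0.6,0,0,0,-7.1],[64,0.03,0.6,0,0,0,-7.1]]' 40
python3 -m creep '[[64,0.03,0.7,0,0,0,-7.1],[64,0.03,0.7,0,0,0,-7.1],[64,0.03,0.7,0,0,0,-7.1],[64,0,0.5,0,0,0,-4.8],[64,0,0,0,0,0,0],[64,0,0,0,0,0,0]]' 40
python3 - <<'E'
from h import *
import pickle
print(r.get_state()['joints'])
c=capture('wrist'); save(c,'w4'); pickle.dump(c,open('w4.pkl','wb')); print(c['origin'],c['rotation'])
for n in ['bracket_1','hole']: print([(np.round(d['bbox'],1),round(d['conf'],2)) for d in search_frame(c,n)[:4]])
E
```

```text
time_s: 9.75
tcp_pos: [0.5777, -0.1145, 0.1536]
eef_rot: [180.0, 0.1, -9.8]
contact_force: [0.3, 0.5, -0.3]
gripper_width: 0.042
gripper_force: 0.0
time_s: 10.42
tcp_pos: [0.5839, 0.0067, 0.195]
eef_rot: [180.0, 0.0, -67.1]
contact_force: [0.6, -0.1, 0.4]
gripper_width: 0.0641
gripper_force: 0.0
time_s: 10.92
tcp_pos: [0.5861, 0.0714, 0.1949]
eef_rot: [180.0, -0.0, -92.6]
contact_force: [0.6, 0.5, -0.0]
gripper_width: 0.064
gripper_force: 0.0
[ 2.58881736e+01  1.39729705e+01 -1.29098598e+01 -1.69382943e-02
 -6.31580486e+01 -2.85192807e+01]
[ 0.58337092 -0.00223075  0.35319621] [1.64326668e+02 4.08982124e-02 1.77306403e+02]
[(array([123.7, 104.3, 202.2, 162.9]), 0.83), (array([259.1, 137.9, 300.5, 207.4]), 0.8), (array([353.4,  41.3, 437.1, 111. ]), 0.74), (array([365.6, 170.1, 432.2, 216.7]), 0.71)]
[(array([257.7, 139.7, 303.6, 211.9]), 0.55)]
```

View pics/w4.png

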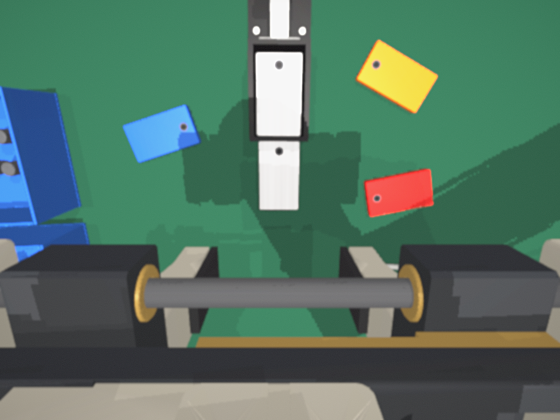

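```bash
python3 - <<'E'
from m import *
c=pickle.load(open('w4.pkl','rb'))
for p in [(279,151.5),(260.5,209.8),(298.5,209.3),(259,143),(300,143)]: print(p,atz(c,p,.03))
E
```

```text
(279, 151.5) [0.5844 0.0264 0.03  ]
(260.5, 209.8) [0.6064 0.0854 0.03  ]
(298.5, 209.3) [0.5669 0.0867 0.03  ]
(259, 143) [0.6036 0.0173 0.03  ]
(300, 143) [0.5634 0.0192 0.03  ]
```

```bash
python3 -m creep '[[64,0.02,-0.1,-1,-4,0,0],[64,0,0,-1,-4,0,0],[64,0,0,-1,-4,0,0],[64,0,0,-1,0,0,0],[64,0,0,-1,0,0,0],[64,0,0,-0.9,0,0,0],[64,0,0,-0.7,0,0,0],[64,0,0,-0.4,0,0,0]]' 25
python3 -m creep '[[64,0,0,-0.3,0,0,0],[64,0,0,0,0,0,0],[50,0,0,0,0,0,0],[40,0,0,0,0,0,0],[34,0,0,0,0,0,0],[34,0,0,0,0,0,0],[34,0,0,0,0,0,0],[34,0,0,0,0,0,0]]' 25
```

```text
time_s: 11.73
tcp_pos: [0.5858, 0.067, 0.0181]
eef_rot: [-179.6, -12.1, -92.8]
contact_force: [-0.5, 0.2, 0.6]
gripper_width: 0.0639
gripper_force: 0.0
time_s: 12.4
tcp_pos: [0.5873, 0.0685, 0.0137]
eef_rot: [-179.3, -12.0, -92.9]
contact_force: [-1.5, 1.0, 5.4]
gripper_width: 0.0397
gripper_force: 25.0
```

```bash
python3 -m creep '[[34,0,0,0.3,0,0,0],[34,0,0,0.7,0,0,0],[34,0,0,1,0,0,0],[34,0,0,1,0,0,0],[34,0,0,1,0,0,0],[34,0,0,1,0,0,0]]' 30
python3 -m creep '[[34,-0.18,0.77,0,0,0,7],[34,-0.18,0.77,0,0,0,7],[34,-0.18,0.77,0,0,0,7],[34,-0.18,0.77,0,0,0,7],[34,-0.19,0.77,0,0,0,7],[34,-0.19,0.77,0,0,0,7],[34,-0.19,0.77,0,0,0,7],[34,-0.19,0.77,0,0,0,7]]'
python3 -m creep '[[34,-0.18,0.77,0,0,0,7],[34,-0.18,0.77,0,0,0,7],[34,-0.18,0.77,0,0,0,7],[34,-0.19,0.78,0,0,0,7],[34,-0.19,0.78,0,0,0,7],[34,-0.19,0.8,0,0,0,6.4],[34,0,0,0,0,0,0],[34,0,0,0,0,0,0]]'
python3 - <<'E'
from h import *
import pickle
c=capture('wrist'); save(c,'w5'); pickle.dump(c,open('w5.pkl','wb')); print(c['origin'],c['rotation'])
E
```

```text
time_s: 12.9
tcp_pos: [0.5865, 0.0682, 0.1393]
eef_rot: [-179.4, -12.0, -92.9]
contact_force: [0.6, 0.6, -0.1]
gripper_width: 0.0398
gripper_force: 30.0
time_s: 13.57
tcp_pos: [0.5493, 0.223, 0.1382]
eef_rot: [-179.4, -12.0, -36.5]
contact_force: [0.3, 0.1, -0.8]
gripper_width: 0.0398
gripper_force: 30.0
time_s: 14.23
tcp_pos: [0.5218, 0.3393, 0.1381]
eef_rot: [-179.4, -12.0, 4.5]
contact_force: [-0.0, -0.2, -0.4]
gripper_width: 0.0396
gripper_force: 30.0
[0.56062751 0.33975508 0.30798323] [176.38620079   0.58587284 -85.42996362]
```

View pics/w5.png

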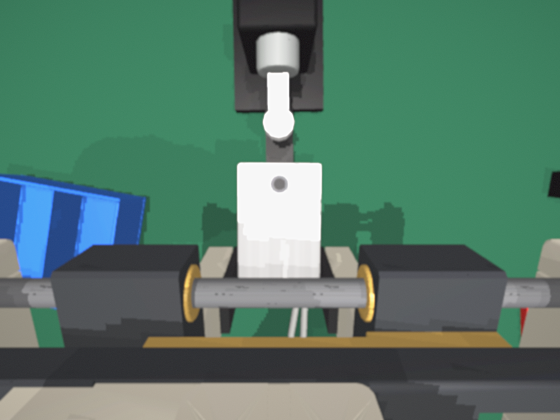

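```bash
python3 - <<'E'
from m import *
c=pickle.load(open('w5.pkl','rb'))
f=c['frame'].astype(int).sum(2)
m=(f[160:205,255:305]<500).astype(np.uint8)
n,l,st,ce=cv2.connectedComponentsWithStats(m[8:40]); print(st,ce+[255,168])
h=[ce[i]+[255,168] for i in range(1,n) if 20<st[i][4]<400][0]
H=atz(c,h,.1545); print('hole',H)
print('brk corners',atz(c,(237.5,163.5),.1545),atz(c,(321.5,163.5),.1545))
for z in (.078,.069): print('head',atz(c,(278.7,122.5),z))
print('base',atz(c,(235,110.5),.008),atz(c,(323,109.5),.008))
w=(f[100:140,255:300]>690).astype(np.uint8)
for y in range(0,40,3): print(y+100,np.flatnonzero(w[y])[[0,-1]]+255 if w[y].any() else 0,end=' ')
E
```

```text
[[   0    0   50   32 1480]
 [  18   10   13   12  120]] [[279.5351 183.4939]
 [279.0667 183.575 ]]
hole [0.5642 0.3413 0.1545]
brk corners [0.5721 0.3617 0.1545] [0.5753 0.3221 0.1545]
head [0.6087 0.3458 0.078 ]
head [0.6106 0.346  0.069 ]
base [0.631  0.3884 0.008 ] [0.6381 0.3082 0.008 ]
100 [268 288] 103 [268 288] 106 [268 288] 109 [268 288] 112 [267 290] 115 [265 292] 118 [264 292] 121 [263 293] 124 [264 293] 127 [264 292] 130 [266 291] 133 [269 288] 136 [273 283] 139 0
```

```bash
python3 -m creep '[[34,0,0,-1,0,0,0],[34,0,0,-1,0,0,0],[34,0,0,-1,0,0,0],[34,0,0,-0.9,0,0,0],[34,0,0,-0.6,0,0,0],[34,0,0,-0.36,0,0,0],[34,0,0,0,0,0,0],[34,0,0,0,0,0,0]]'
python3 - <<'E'
from h import *
s=r.get_state(); print(s['tcp_pos'],s['eef_rot'])
E
```

```text
time_s: 14.95
tcp_pos: [0.5222, 0.3378, 0.0159]
eef_rot: [-179.5, -11.9, 4.4]
contact_force: [-1.0, 0.4, -0.2]
gripper_width: 0.0396
gripper_force: 30.0
[0.52218397 0.33779886 0.01590132] [-179.47925605  -11.93396004    4.42020767]
```

```bash
python3 -m creep '[[34,0.2,0.02,0,0,0,0],[34,0.3,0.03,0,0,0,0],[34,0.4,0.03,0,0,0,0],[34,0.4,0.03,0,0,0,0],[34,0.3,0.03,0,0,0,0],[34,0.2,0.02,0,0,0,0],[34,0,0,0,0,0,0],[34,0,0,0,0,0,0]]'
python3 - <<'E'
from m import *
c=capture('wrist'); save(c,'w6'); pickle.dump(c,open('w6.pkl','wb')); print(c['origin'],c['rotation'])
for k in ('scene','top'):
    d=capture(k); save(d,k+'6'); pickle.dump(d,open(k+'6.pkl','wb'))
p=proj(c,[.6095,.3458,.03]); print(p)
d=pickle.load(open('scene6.pkl','rb')); q=proj(d,[.6095,.3458,.03]).astype(int); print(q)
a=cv2.resize(c['frame'][20:220,180:380,::-1],(400,400),interpolation=cv2.INTER_CUBIC)
b=cv2.resize(d['frame'][q[1]-33:q[1]+33,q[0]-33:q[0]+33,::-1],(400,400),interpolation=cv2.INTER_CUBIC)
cv2.imwrite('pics/c6.png',np.hstack([a,b]))
E
```

```text
time_s: 15.62
tcp_pos: [0.5673, 0.3429, 0.0163]
eef_rot: [-179.4, -12.0, 4.5]
contact_force: [-0.2, 0.8, -0.5]
gripper_width: 0.0401
gripper_force: 30.0
[0.6062 0.3433 0.1862] [176.3949   0.5874 -85.4516]
[277.0345 184.1432]
[403 134]
```

View pics/c6.png

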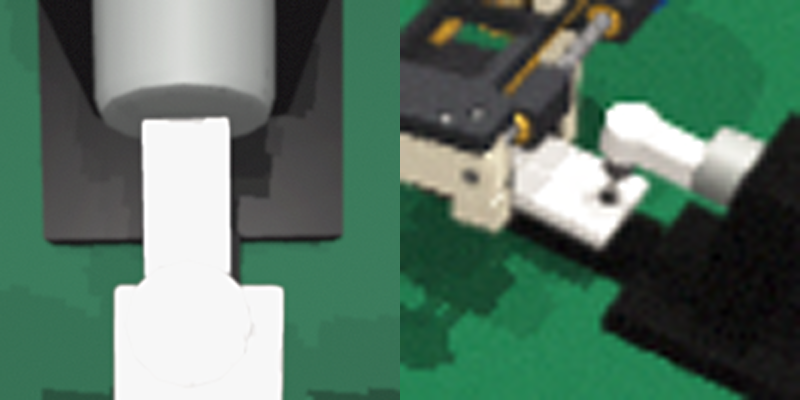

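```bash
python3 - <<'E'
from m import *
c=pickle.load(open('w6.pkl','rb')); d=pickle.load(open('scene6.pkl','rb'))
L=atz(c,(180+114/2-.3,20+288/2-.3),.032);R=atz(c,(180+284/2-.3,20+288/2-.3),.032); mid=(L+R)/2
e=np.array([np.cos(np.deg2rad(4.5)),np.sin(np.deg2rad(4.5))])
print('hole from front edge',L,R,mid[:2]-.01*e)
for z in(.078,.074): print('head',atz(c,(180+191/2-.3,20+325/2-.3),z))
sp=lambda u,v:(370+(u-400)*66/400-.4,101+v*66/400-.4)
print('scene hole',atz(d,sp(607,197),.032),'bit tip',atz(d,sp(614,180),.036),atz(d,sp(617,178),.036))
b=d['frame'][118:142,390:416,::-1]
print(b.astype(int).sum(2)[6:20,6:24])
E
```

```text
hole from front edge [0.6176 0.3657 0.032 ] [0.6208 0.3254 0.032 ] [0.6092 0.3447]
head [0.6091 0.3457 0.078 ]
head [0.6092 0.3458 0.074 ]
scene hole [0.6086 0.3493 0.032 ] bit tip [0.6068 0.3561 0.036 ] [0.6071 0.3579 0.036 ]
[[684 603 319 159 140 141 196 483 544 567 611 637 660 661 708 759 765 765]
 [690 681 687 464 215 162 211 494 544 572 583 588 597 581 564 641 722 763]
 [694 692 762 697 722 551 312 382 539 572 584 589 581 573 578 564 582 643]
 [700 763 765 764 764 763 764 526 379 573 582 578 565 570 579 570 570 566]
 [763 765 765 765 765 765 765 480 205 276 323 388 323 415 559 565 561 571]
 [764 765 765 764 764 764 765 686 275 177 203 208 289 264 302 357 484 556]
 [764 764 763 763 763 765 765 765 564 262 384 575 761 740 440 253 282 357]
 [765 764 763 761 765 765 748 715 472 472 757 763 764 764 688 306 230 231]
 [765 765 763 762 741 735 668 403 336 426 683 763 764 754 489 249 216 227]
 [764 764 764 763 692 652 541 190 109 314 622 762 759 600 286 227 220 243]
 [764 764 764 764 712 704 701 415 290 394 619 696 609 376 242 219 255 251]
 [764 764 764 764 764 744 736 726 722 726 706 578 345 243 248 247 253 256]
 [691 761 765 765 765 749 738 739 737 740 661 366 151 103 139 204 247 261]
 [572 636 655 756 765 765 765 765 765 752 440 152  76  63  70  81 130 194]]
```

```bash
python3 - <<'E'
from m import *
d=pickle.load(open('scene6.pkl','rb'))
for z in (.032,.036,.06,.078): print(z,proj(d,[.6092,.3457,z]))
print(proj(d,[.6092+.003,.3457,.036]),proj(d,[.6092,.3457+.003,.036]))
b=d['frame'][112:142,390:420,::-1]
cv2.imwrite('pics/c7.png',cv2.resize(b,(600,600),interpolation=cv2.INTER_NEAREST))
E
```

```text
0.032 [403.2199 133.9491]
0.036 [403.5681 132.8698]
0.06 [405.7034 126.25  ]
0.078 [407.359  121.1175]
[404.5442 133.4092] [404.1872 132.2487]
```

View pics/c7.png

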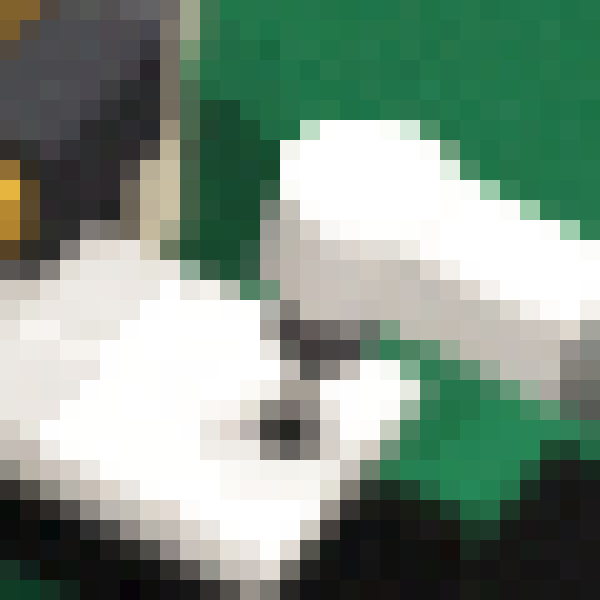

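```bash
python3 -m creep '[[34,0,0.05,0,0,0,0],[34,0,0,-0.04,0,0,0],[34,0,0,-0.04,0,0,0],[34,0,0,0,0,0,0],[34,0,0,0,0,0,0]]'
```

```text
time_s: 16.18
tcp_pos: [0.567, 0.3442, 0.0142]
eef_rot: [-179.4, -12.0, 4.5]
contact_force: [0.3, -0.4, 0.1]
gripper_width: 0.0397
gripper_force: 30.0
```

```bash
python3 -m creep '[[34,0,0,-0.03,0,0,0],[34,0,0,0,0,0,0],[34,0,0,0,0,0,0]]'
python3 -m creep '[[40,0,0,0,0,0,0],[44,0,0,0,0,0,0],[54,0,0,0,0,0,0],[60,0,0,0,0,0,0],[60,0,0,0,0,0,0],[60,-0.3,0,0.2,0,0,0],[60,-0.6,0,0.6,0,0,0],[60,-0.6,0,0.8,0,0,0]]'
python3 -m creep '[[60,-0.6,0,1,0,0,0],[60,-0.6,0,1,0,0,0],[60,-0.3,0,1,0,0,0],[60,0,0,0,0,0,0]]'
python3 - <<'E'
from m import *
c=capture('wrist'); save(c,'w8'); pickle.dump(c,open('w8.pkl','wb'))
d=capture('scene'); pickle.dump(d,open('s8.pkl','wb')); e=capture('top')
a=cv2.resize(c['frame'][20:270,155:405,::-1],(400,400),interpolation=cv2.INTER_CUBIC)
b=cv2.resize(d['frame'][104:164,375:435,::-1],(400,400),interpolation=cv2.INTER_NEAREST)
cv2.imwrite('pics/c8.png',np.hstack([a,b]))
E
```

```text
time_s: 16.43
tcp_pos: [0.5671, 0.3442, 0.0135]
eef_rot: [-179.4, -12.0, 4.5]
contact_force: [-0.6, -0.5, -0.4]
gripper_width: 0.0398
gripper_force: 30.0
time_s: 17.1
tcp_pos: [0.5283, 0.3429, 0.0524]
eef_rot: [-179.6, -11.8, 4.5]
contact_force: [-0.2, 0.6, 1.2]
gripper_width: 0.0601
gripper_force: 0.0
time_s: 17.43
tcp_pos: [0.4922, 0.3466, 0.1344]
eef_rot: [-179.0, -12.3, 4.6]
contact_force: [0.9, 0.4, 1.0]
gripper_width: 0.0601
gripper_force: 0.0
```

View pics/c8.png

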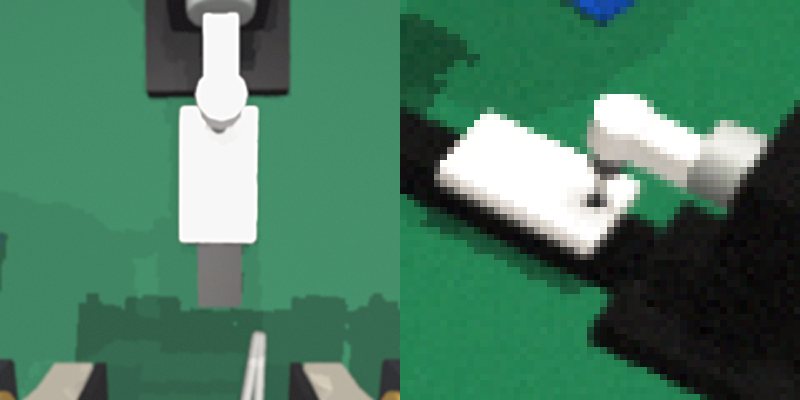

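```bash
python3 - <<'E'
from m import *
c=pickle.load(open('w8.pkl','rb')); w=lambda u,v:(155+u/1.6-.2,20+v/1.6-.2)
g=c['frame'].astype(int); s=g.sum(2)
# subpixel profile edges
for row in (100,120,140,160,166): 
    x=np.flatnonzero(s[row,230:350]>600)+230; print(row,x[0],x[-1])
col=292; print([ (r_,s[r_,col],*g[r_,col]) for r_ in list(range(83,90))+list(range(168,175))])
for row in (180,190,200,205): 
    m=np.abs(g[row,:,1]-g[row,:,0])<12; x=np.flatnonzero(m[260:330])+260; print('rail',row,x[0],x[-1])
print([(r_,*g[r_,292]) for r_ in range(205,216)])
pts={'brk':[(180,106),(258,106),(180,243),(257,243)],'end':[(198,306),(242,306)]}
B=[atz(c,w(*p),.03)[:2] for p in pts['brk']];E=[atz(c,w(*p),.02)[:2] for p in pts['end']]
print(np.array(B),np.array(E))
n=(B[0]+B[1])/2;f=(B[2]+B[3])/2;e=(E[0]+E[1])/2
u=(n-f)/np.linalg.norm(n-f); print('brk yaw',np.degrees(np.arctan2(u[1],u[0])),np.linalg.norm(n-f),'hole',n-.01*u,f+.06*u)
a=np.deg2rad(4.5);d=np.array([np.cos(a),np.sin(a)]); print('bit from rail',e+.095*d, 'head',atz(c,w(221,97),.075))
E
```

```text
100 267 315
120 267 315
140 267 315
160 267 314
166 267 314
[(83, np.int64(741), np.int64(247), np.int64(247), np.int64(247)), (84, np.int64(741), np.int64(247), np.int64(247), np.int64(247)), (85, np.int64(741), np.int64(247), np.int64(247), np.int64(247)), (86, np.int64(741), np.int64(247), np.int64(247), np.int64(247)), (87, np.int64(741), np.int64(247), np.int64(247), np.int64(247)), (88, np.int64(741), np.int64(247), np.int64(247), np.int64(247)), (89, np.int64(741), np.int64(247), np.int64(247), np.int64(247)), (168, np.int64(744), np.int64(248), np.int64(248), np.int64(248)), (169, np.int64(747), np.int64(249), np.int64(249), np.int64(249)), (170, np.int64(765), np.int64(255), np.int64(255), np.int64(255)), (171, np.int64(624), np.int64(211), np.int64(207), np.int64(206)), (172, np.int64(390), np.int64(132), np.int64(129), np.int64(129)), (173, np.int64(343), np.int64(118), np.int64(112), np.int64(113)), (174, np.int64(353), np.int64(121), np.int64(116), np.int64(116))]
rail 180 279 304
rail 190 279 305
rail 200 279 305
rail 205 279 304
[(205, np.int64(119), np.int64(117), np.int64(116)), (206, np.int64(118), np.int64(115), np.int64(115)), (207, np.int64(119), np.int64(115), np.int64(115)), (208, np.int64(119), np.int64(114), np.int64(115)), (209, np.int64(120), np.int64(116), np.int64(116)), (210, np.int64(116), np.int64(116), np.int64(113)), (211, np.int64(100), np.int64(119), np.int64(108)), (212, np.int64(77), np.int64(123), np.int64(99)), (213, np.int64(62), np.int64(122), np.int64(93)), (214, np.int64(55), np.int64(109), np.int64(83)), (215, np.int64(50), np.int64(98), np.int64(74))]
[[0.6182 0.3671]
 [0.6213 0.3266]
 [0.5472 0.3614]
 [0.5505 0.3208]] [[0.5141 0.3493]
 [0.5161 0.325 ]]
brk yaw 4.641644976292779 0.07108809901571933 hole [0.6097 0.346 ] [0.6087 0.346 ]
bit from rail [0.6098 0.3446] head [0.6089 0.3462 0.075 ]
```

```bash
python3 - <<'E'
from h import *
print(r.get_state()['contact_force'], close_job())
E
```

```text
the job is handed in; nothing more can be done
[-1.18224789  0.27532568  0.38931385] None
```

The bracket is fed and lies flat along the stand's rail. My last camera measurement put its screw hole within about 2 mm of the point below the bit, against a limit of 3.5 mm. I released the slide at its home position and handed the job in with the arm clear, at about 18 s of robot time. No verdict came back, and I did not check the slide or the two remaining brackets again by camera after the bracket was taken.

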